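# Load the drilling jig and lock its cam clamp

## Robot

A 7-joint arm with a two-finger parallel gripper is mounted at the origin on a cart in front of the work surface, level with it; the furniture and walls round the work are solid. World frame = base frame: x ahead of the robot, y to its left, z up, the work surface at z = 0. Lengths are in m, angles in rad, forces in N, time in s.
With the tool pointing down it reaches from about 0.4 to 0.85 m from the base axis. Payload 4.5 kg.
Tool frame: the origin (TCP) lies where the fingers leave the gripper's body, on its centre line; the fingertips stand 64 mm ahead of it and the grasp point (between the pads) lies 45 mm ahead of it; z points along the fingers, y is the direction in which the jaws open and shut (so a half turn about z gives the same grasp; the last joint's range is limited). The gripper opens to 88 mm and grips with 3 to 60 N. Pads are 18 mm wide; open, the fingers measure 123 mm over their backs; the gripper's body (75 mm by 187 mm) begins 45 mm behind the grasp point.
Start: joints at [-1.173, 0.689, -0.195, 1.565, 0.157, 0.902, -0.215], TCP at [0.222, 0.584, 0.303] pointing down, gripper open.
Joint ranges: [-3.01, 3.01], [-0.46, 2.08], [-1.47, 1.51], [0.13, 2.56], [-1, 4.14], [0.04, 2.09], [-2.66, 2.66]. Speed limits (rad/s): [2.57, 2.57, 3.14, 3.14, 3.14, 3.14, 3.14].

## Interface

Orientations are given as a unit quaternion [x, y, z, w].
In Python, from plant import monitor, snapshot, workorder, finder gives the robot as it stands.
- The arm moves only by the tool carry_out, never from a script. Its argument "motion" is one flat list of numbers, 6 for each row, row after row: the shift along the tool's x, y, z in cm, then the turn, a rotation vector about the tool's x, y, z in rad. In form: [x, y, z, rx, ry, rz, x, y, z, rx, ry, rz, ...]. A call has 1 to 8 rows; each row shifts and turns the commanded pose from where the row before left it, along the tool's axes as they then stand; what a row does not reach is not made up. A row lasts 1/8 s, in which the tool goes at most 62.5 mm and 10.7 degrees, less where a joint would pass 70% of its speed; a pose out of reach is approached as far as the arm can. A call with a gripper value outside its range is refused whole. "hand" is the finger opening in cm, from 0 to 8.81, set as the call begins (left out, the last holds). The fingers move at their own pace and stop on an object; "grip_force" is the grip in N (left out, the last holds). Time passes only in rows, so rows that do not move let the fingers close. It gives the time, the measured TCP pose, the force and the opening at its end, in the units of the state.
- monitor.get_state(): the state, without advancing time (a new reading comes with each control period).
- snapshot(name): name is "side" or "top"; returns a dict with "frame" (480x640x3 uint8, red, green, blue), "range_z" (480x640 float32, m along the optical axis (not along the pixel's ray), 0 where there is no reading), "fx", "fy", "cx", "cy" (pixels), "rvec" (rotation vector, rad) and "tvec" (3), from world to camera coordinates, as OpenCV has them. Camera axes: x right, y down, z forward; pixel columns grow to the right and rows downward; lengths in m; the calibration is good to about 2 mm. A picture is of the moment at which its call begins.
- workorder.finish_job(): hands the job in, once; it reports no verdict.
Trained networks look in a picture, given as the dict that the camera call returned (one of the last four; its "shot" number tells which), for a name from the list of things; names that differ only in an ending like _2 or _b are one class to them, and where a whole thing is asked for, a point or a joint stands for the part that bears it (a point fixed in the world has none). Each returns a list of dicts, best first, with "p" (0 to 1); they miss things now and then, are a little off and sometimes report something else, mostly with a low value. They report only what shows in the picture. A call takes as long as a camera call.
- finder.masks_of(picture, thing): "pixels" (480x640 bool, what is visible of it) and "extent" ([left, top, right, bottom] in pixels, round what is visible of it).
The state is a dict: "clock": time; "q": joint angles; "qd": joint speeds; "joint_torque": joint torques, N m; "tool_pos": TCP position; "eef_rot": TCP orientation; "contact_force": force on the tool from outside, world axes, zero at the start; "moment": the same for the moment, N m; "opening": opening from 0.0 (shut) to 1.0 (fully open).
Only numpy, scipy, OpenCV 4.12 (cv2) and the standard library are available. Lean on these libraries where they do the work, as an engineer would, in place of code of your own. Each camera call takes 0.05 s, during which the arm holds its last target. There are 200 camera calls.

## Task

Load the drilling jig on the bench: lay the beech latch block in the open end of the channel along the fence and slide it under the drill-bush bridge, pushing gently, until its end is fully home against the end stop. Then turn the cam knob clockwise until the sprung pawl drops into the notch, and stop there without forcing the cam on past it, so that the block is left clamped for drilling. Leave the other things on the bench where they are.

Things in the scene. Friction and masses are not known exactly. Their poses are not given: they have to be found in the camera images.
- jig: The drilling jig, fixed to the bench: a plywood deck 245 x 215 mm (x -122 to +122 mm, y -125 to +90 mm) on a low wooden box. Origin under it at bench level; +x runs along the channel from its open end to the end stop, +y from jaw to fence, z up. Deck (channel floor) z = 50 mm. Wooden fence: inner face y = +62 mm, top z = 68 mm, x -90 to +115 mm.
- channel_home (a point): Centre of the place in the jig where the latch block lies home (axes as the jig's): at x = +35, y = +43, z = +75 mm in the jig's frame; there the latch block touches fence and end stop with its length along x. It is let down in front of the bridge with its centre about 55 mm short of this point (towards -x) and about 4 mm off the fence (towards -y), then slid along +x.
- bush_top (a point): Top centre of the drill bush in the dark steel bridge that spans the far part of the channel, 123 mm above the bench, at x = +76, y = +43 mm in the jig's frame. The bridge is 32 mm wide in x (60 to 92 mm), its underside at z = 110 mm, 10 mm over the latch block; its legs stand at y = 4 to 16 mm and 63 to 75 mm.
- blank_centre (a point): Centre (25 mm above its underside) of the beech latch block, a loose block 120 x 38 x 50 mm (x, y, z), about 0.17 kg, edges rounded. It lies on the bench on a 120 x 38 mm face, left of the jig. Either end may go first. Held firmly across its 38 mm width at its middle, with the fingertips 24 mm or more above its underside, it does not turn in the hand and the fingers clear fence, jaw and bridge.
- jaw_pad: The sprung jaw pad (wood, cork; 58 mm long, top at z = 70 mm in the jig's frame), right of the channel. At the start its face stands at y = 13 to 17 mm in the jig's frame (channel 45 to 49 mm wide). The cam pushes it to the fence: it meets a block lying there at about 0.7 rad and squeezes it with 4 to 10 N; one lying off the fence is pushed over. Origin: 32 mm above the jig's, plus travel.
- knob_grip (a point): Centre of the wing grip of the black cam knob, on the knob's vertical axis (x = +12, y = -68 mm in the jig's frame), 110 mm above the bench. The wing is a bar 66 mm long (this frame's x), 14 mm thick (y), from 88 to 120 mm above the bench. Below it a round skirt, 82 mm in diameter, rises from 82 mm at the edge to 90 mm within 15 mm of the axis.
- cam_knob (a joint): Angle of the cam knob, rad: 0 open, grows clockwise seen from above, end 2.0. Starts at 0 to 0.25; friction holds it where it is left. Under the skirt it carries the jaw's eccentric and an index collar, set by grub screw to suit the stock: its notch is out of sight and its angle not known (the pawl is fully down somewhere between 0.75 and 1.6). Turning takes about 0.2 N m, 0.35 as the jaw loads.
- index_pawl (a joint): Angle of the sprung index pawl, rad: 0 at the bottom of the notch, 0.12 to 0.18 riding on the collar before the notch, 0.3 on the high part past it. It falls within 0.12 rad of knob turn, and the torque falls to about 0.15 N m; it stays down for about 0.1 rad; then the notch's sloping far side lifts it again and the torque climbs past 0.4 N m: too far, ease back until it is down.
- pawl_tail (a point): The black button (14 mm in diameter, top 78 mm above the bench) on the tail of the index pawl, a bent steel lever on the open-end side of the cam, its roller pressed against the collar under the skirt. When the pawl drops the button moves about 11 mm, mostly along +y of the jig (towards the fence side).
- glue_small1: A small glue bottle, 48 mm wide and 131 mm high, a bystander.
- tape: A yellow tape measure, 61 x 76 x 66 mm, a bystander.
- sanding_block: A sanding block, 105 x 123 x 32 mm, a bystander.
- paste_pot: A small white pot, 45 mm wide and 34 mm high, a bystander.
- end_stop: The wooden end stop at the far end of the channel; origin on the deck in the middle of its face (x = +95, y = +36 mm in the jig's frame). 52 mm wide, 20 mm thick, 40 mm high (top 90 mm above the bench).

How it is judged:
On the way, in this order (a step that is already met when the one before it is completed fails the run):
1. the latch block lies in the channel, its end home against the end stop (x of blank_centre in the frame of jig between 0.032 and 0.038 m and y of blank_centre in the frame of jig between 0.03 and 0.046 m and z of blank_centre in the frame of jig below 0.078 m), for 0.2 s.
2. the cam is turned until the pawl has dropped into the notch, with the jaw pressing on the latch block (value of joint index_pawl below 0.04 rad and contact force between jaw_pad and blank above 2 N), for 0.2 s.
At the end, for the whole second after the job is handed in: The pawl is down in the notch (index_pawl under 0.04 rad), the jaw presses on the latch block with more than 2 N, and the latch block lies at rest flat on the channel floor (within 3 mm), end within 3 mm of home at the stop, along the fence (within 3 mm and 0.05 rad) (all of step 2 and x of blank_centre in the frame of jig between 0.032 and 0.038 m and y of blank_centre in the frame of jig between 0.04 and 0.046 m and z of blank_centre in the frame of jig below 0.078 m and angle between blank_centre's own z axis and vertical below 0.05 rad and angle between the x axis of blank_centre and the x axis of jig, either way round below 0.05 rad and linear speed of blank below 0.01 m/s); the robot touches nothing.
It fails at once if the cam is forced on past its notch (the pawl is lifted above 0.22 rad) (value of joint index_pawl above 0.22 rad).
It fails at once if the latch block is rammed against the end stop with more than 35 N (contact force between blank and end_stop above 35 N).
It fails at once if the glue bottle, tape measure, sanding block or white pot is moved by more than 30 mm (distance of any of glue_small1, tape, sanding_block, paste_pot from where it was at the start of the episode above 0.03 m).
It also fails if it takes over 61 s, if anything falls off the work surface, if the arm or the gripper's body presses on something with over 40 N, if the wrist force passes 120 N, or if a joint passes its speed limit or range.

## Working session

There is one attempt and no reset: what is moved stays moved. The work goes in short steps, Python scripts to look and compute and a tool call to move; the robot and the scene stay as the last step left them, time stands still between calls to the robot, and variables do not carry over. Pictures are saved under pics/ and viewed, about 8 in all and at most 12, crops included, and the job is handed in when it is done.

Besides the shell and the picture viewer there is one more tool, called after "Emit:" as name(argument=value, ...) on one line, values as JSON. carry_out: Moves the arm, as the interface text tells. Its arguments: {"type":"object","properties":{"motion":{"type":"array"},"hand":{"type":"number"},"grip_force":{"type":"number"}},"required":["motion"]}

```bash
mkdir -p pics; ls
cat > h.py <<'E'
import numpy as np, cv2
from scipy.spatial.transform import Rotation as R
from plant import monitor, snapshot, workorder, finder
def cloud(s):
    z=s["range_z"]; v,u=np.mgrid[:480,:640]
    P=np.dstack([(u-s["cx"])/s["fx"]*z,(v-s["cy"])/s["fy"]*z,z])
    M=R.from_rotvec(np.ravel(s["rvec"])).as_matrix()
    return (P-np.ravel(s["tvec"]))@M   # world = M^T (P-t)
def proj(s,p):
    K=np.array([[s["fx"],0,s["cx"]],[0,s["fy"],s["cy"]],[0,0,1.]])
    return cv2.projectPoints(np.float64(p).reshape(-1,3),np.float64(s["rvec"]),np.float64(s["tvec"]),K,None)[0][:,0]
def save(n,s,crop=None,scale=1):
    f=s["frame"][:,:,::-1]
    if crop: f=f[crop[1]:crop[3],crop[0]:crop[2]]
    cv2.imwrite("pics/"+n,cv2.resize(f,None,fx=scale,fy=scale,interpolation=cv2.INTER_CUBIC))
E
python3 - <<'E'
from h import *
st=monitor.get_state(); print({k:np.round(v,3) for k,v in st.items()})
S={n:snapshot(n) for n in("top","side")}
for n,s in S.items():
    save(n+"0.png",s); C=cloud(s)
    print(n,"cam at",np.round(-R.from_rotvec(np.ravel(s["rvec"])).as_matrix().T@np.ravel(s["tvec"]),3))
    for t in("jig","blank_centre","jaw_pad","knob_grip","pawl_tail","end_stop","bush_top","glue_small1","tape","sanding_block","paste_pot"):
        for d in finder.masks_of(s,t)[:2]:
            m=d["pixels"]&(s["range_z"]>0)
            if m.any(): print(t,round(d["p"],2),np.round(d["extent"]),np.round(np.median(C[m],0),3),np.round(np.percentile(C[m],[2,98],axis=0),3).tolist())
E
```

```text
pics
{'clock': np.float64(0.0), 'q': array([-1.173,  0.69 , -0.194,  1.566,  0.157,  0.903, -0.215]), 'qd': array([ 0.   , -0.001, -0.   ,  0.001, -0.   , -0.   , -0.001]), 'joint_torque': array([ 1.0000e-03, -5.2758e+01, -1.2670e+00, -1.5342e+01, -5.3000e-02,
        6.0000e-03,  0.0000e+00]), 'tool_pos': array([0.222, 0.584, 0.302]), 'eef_rot': array([ 0.181,  0.984, -0.001, -0.   ]), 'contact_force': array([0.074, 0.888, 0.348]), 'moment': array([ 0.022, -0.022,  0.055]), 'opening': np.float64(1.002)}
top cam at [0.428 0.006 1.332]
blank_centre 0.88 [221. 249. 241. 294.] [0.501 0.216 0.05 ] [[0.446, 0.193, 0.015], [0.557, 0.242, 0.056]]
knob_grip 0.93 [351. 211. 383. 244.] [ 0.624 -0.139  0.084] [[0.589, -0.177, 0.068], [0.664, -0.105, 0.124]]
pawl_tail 0.5 [372. 232. 395. 260.] [ 0.589 -0.206  0.077] [[0.541, -0.23, 0.002], [0.607, -0.159, 0.084]]
bush_top 0.98 [308. 189. 401. 282.] [ 0.606 -0.093  0.052] [[0.494, -0.204, 0.044], [0.729, 0.012, 0.121]]
glue_small1 0.61 [439. 271. 464. 293.] [ 0.484 -0.362  0.087] [[0.463, -0.385, 0.009], [0.507, -0.35, 0.128]]
tape 0.74 [130. 271
[... 1226 characters left out ...]
.089] [[0.702, -0.054, 0.068], [0.722, -0.002, 0.096]]
bush_top 0.74 [276. 214. 353. 274.] [ 0.601 -0.054  0.055] [[0.491, -0.208, 0.006], [0.725, 0.019, 0.122]]
glue_small1 0.52 [353. 188. 368. 219.] [ 0.482 -0.358  0.062] [[0.461, -0.382, 0.006], [0.508, -0.344, 0.121]]
tape 0.82 [326. 359. 340. 392.] [0.475 0.474 0.055] [[0.457, 0.434, 0.006], [0.494, 0.487, 0.071]]
sanding_block 0.79 [347. 190. 372. 204.] [ 0.522 -0.455  0.032] [[0.448, -0.502, 0.008], [0.553, -0.403, 0.063]]
sanding_block 0.31 [302. 216. 328. 240.] [ 0.62  -0.13   0.087] [[0.584, -0.296, 0.005], [0.677, -0.103, 0.126]]
paste_pot 0.62 [353. 279. 365. 292.] [0.446 0.077 0.033] [[0.427, 0.045, 0.003], [0.468, 0.092, 0.04]]
```

Run:
```python
from h import *
S={n:snapshot(n) for n in("top","side")}
s=S["top"]; save("a.png",s,(210,180,410,310),4)
# deck fit with minAreaRect using both clouds: points z in .045-.055 within region
for n,s in S.items():
    C=cloud(s); ok=(s["range_z"]>0)&(C[...,0]>.4)&(C[...,0]<.8)&(C[...,1]>-.28)&(C[...,1]<.06)
    P=C[ok&(C[...,2]>.045)]; print(n,len(P))
    c,w,a=cv2.minAreaRect(P[:,:2].astype(np.float32)*1000);print("jig all",c,w,a)
    D=C[ok&(abs(C[...,2]-.05)<.006)]; print("deck z",np.median(D[:,2]));print(cv2.minAreaRect(D[:,:2].astype(np.float32)*1000))
    B=C[(s["range_z"]>0)&(C[...,2]>.044)&(C[...,0]>.4)&(C[...,0]<.6)&(C[...,1]>.15)&(C[...,1]<.29)]
    print("blank",len(B),np.median(B[:,2]),cv2.minAreaRect(B[:,:2].astype(np.float32)*1000))
    K=C[ok&(C[...,2]>.105)]
    K1=K[K[:,1]<-.09];print("wing",len(K1),K1.mean(0),cv2.minAreaRect(K1[:,:2].astype(np.float32)*1000))
    K2=K[K[:,1]>-.09];print("bridge",len(K2),cv2.minAreaRect(K2[:,:2].astype(np.float32)*1000))
```

```text
top 7354
jig all (651.0842895507812, -88.23486328125) (342.7404479980469, 241.92877197265625) 10.075719833374023
deck z 0.0505111722473976
((640.692626953125, -75.28201293945312), (303.20086669921875, 246.22959899902344), 3.8218741416931152)
blank 797 0.0513007293373617 ((522.691650390625, 239.46873474121094), (168.5836944580078, 73.39863586425781), 13.359824180603027)
wing 167 [ 0.62687224 -0.14122473  0.11926193] ((627.5498046875, -141.8573760986328), (65.81220245361328, 20.582246780395508), 65.60930633544922)
bridge 540 ((736.7252807617188, -7.0981597900390625), (165.94479370117188, 74.7577133178711), 23.910612106323242)
side 3122
jig all (650.2233276367188, -84.5631103515625) (339.1383361816406, 244.8779296875) 8.857611656188965
deck z 0.0516902922374025
((647.917236328125, -74.61750793457031), (321.70184326171875, 247.8340606689453), 4.196069717407227)
blank 485 0.05159756520214598 ((526.63818359375, 234.37611389160156), (175.43270874023438, 63.729576110839844), 21.423969268798828)
wing 100 [ 0.62582598 -0.13457941  0.11709293] ((624.9822998046875, -137.888916015625), (67.1507568359375, 19.54640769958496), 58.571434020996094)
bridge 259 ((733.897216796875, -2.5035247802734375), (164.59292602539062, 78.29113006591797), 23.13733673095703)
```

View pics/a.png

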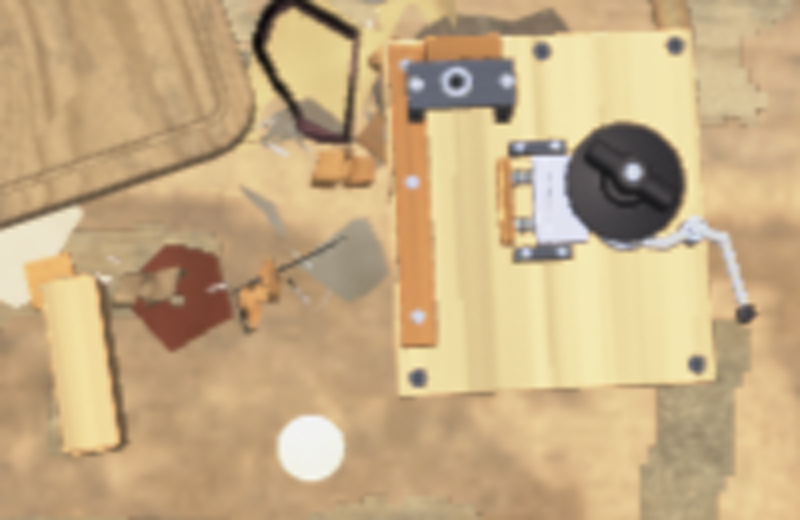

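```bash
cat > fit.py <<'E'
from h import *
from scipy.optimize import differential_evolution as DE
def loc(P,p):
    c,s=np.cos(p[2]),np.sin(p[2]); d=P[:,:2]-p[:2]
    return d[:,0]*c+d[:,1]*s, -d[:,0]*s+d[:,1]*c
def jigz(x,y):
    z=np.zeros_like(x)
    for a,b,c,d,h in[(-.1225,.1225,-.125,.09,.05),(-.09,.115,.062,.08,.068),(.095,.115,.01,.062,.09),(.06,.092,.004,.075,.12)]:
        z[(x>a)&(x<b)&(y>c)&(y<d)]=h
    z[np.hypot(x-.012,y+.068)<.041]=.087
    return z
def boxz(x,y): return np.where((abs(x)<.06)&(abs(y)<.019),.05,0.)
def fit(P,f,b):
    return DE(lambda p:np.mean(np.minimum(abs(P[:,2]-f(*loc(P,p))),.02)),b,seed=1,popsize=20,tol=1e-7,maxiter=80)
def pts(s,x0,x1,y0,y1):
    C=cloud(s); return C[(s["range_z"]>0)&(C[...,0]>x0)&(C[...,0]<x1)&(C[...,1]>y0)&(C[...,1]<y1)]
E
python3 - <<'E'
from fit import *
for n in("top","side"):
    s=snapshot(n)
    r=fit(pts(s,.42,.78,-.3,.1),jigz,[(.58,.64),(-.1,-.04),(-.2,.2)]); print(n,"jig",r.x.round(4),r.fun)
    r=fit(pts(s,.40,.60,.15,.29),boxz,[(.47,.53),(.19,.25),(-.3,.3)]); print("blank",r.x.round(4),r.fun)
    P=pts(s,.55,.7,-.25,-.07); P=P[(P[:,2]>.105)&(P[:,2]<.13)]
    print("wing",len(P),P.mean(0).round(4),cv2.fitLine(P[:,:2].astype(np.float32),cv2.DIST_HUBER,0,.01,.01).ravel())
E
```

```text
top jig [ 0.6118 -0.0749  0.0676] 0.005354244647250875
blank [0.5031 0.2197 0.1843] 0.0051620680630452016
wing 167 [ 0.6267 -0.1414  0.1194] [ 0.5403427  0.8414451  0.6221492 -0.1481073]
side jig [ 0.6106 -0.0712  0.0596] 0.008918417823804701
blank [0.5011 0.2213 0.2124] 0.008063376395049
wing 100 [ 0.6255 -0.1347  0.1173] [ 0.54077613  0.84116656  0.62320817 -0.13754445]
```

Run:
```python
from fit import *
s=snapshot("top"); print(s["rvec"],s["fx"])
im=cv2.resize(s["frame"][:,:,::-1],None,fx=4,fy=4,interpolation=cv2.INTER_CUBIC)
def draw(pose,pts,col):
    c,si=np.cos(pose[2]),np.sin(pose[2])
    w=[(pose[0]+x*c-y*si,pose[1]+x*si+y*c,z) for x,y,z in pts]
    cv2.polylines(im,[np.int32(proj(s,w)*4+2)],True,col,1)
def rect(a,b,c,d,z): return [(a,c,z),(b,c,z),(b,d,z),(a,d,z)]
J=(.6118,-.0749,.066)
for r in[(-.1225,.1225,-.125,.09,.05),(-.09,.115,.062,.08,.068),(.06,.092,.004,.075,.12),(-.021,.041,-.075,-.061,.12)]: draw(J,rect(*r),(0,0,255))
draw((.5031,.2197,.1843),rect(-.06,.06,-.019,.019,.05),(255,0,0))
draw((.5025,.2185,.13),rect(-.06,.06,-.019,.019,.05),(0,200,0))
cv2.imwrite("pics/b.png",im[720:1240,840:1640])
# colour mask of blank
m=finder.masks_of(s,"blank_centre")[0]["pixels"]&(cloud(s)[...,2]>.042)
P=cloud(s)[m]; r=cv2.minAreaRect(P[:,:2].astype(np.float32)*1000); print(m.sum(),r,P.mean(0))
```

```text
[ 2.18268195 -2.1445728   0.18273403] 476.59514703526906
643 ((457.8871154785156, 148.489013671875), (271.2191162109375, 105.02169036865234), 57.13814926147461) [0.50109789 0.21650883 0.06428439]
```

View pics/b.png

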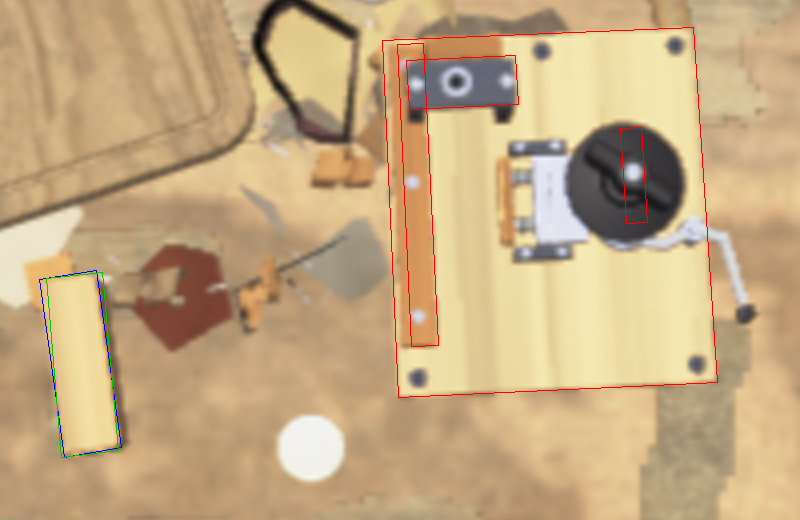

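```bash
cat > plan.py <<'E'
from h import *
def plan(pos,psi,n):
    """rows (cm, rad) from the measured pose to pos with tool y at world angle psi, tool down"""
    st=monitor.get_state(); p=np.array(st["tool_pos"]); r=R.from_quat(st["eef_rot"])
    c,s=np.cos(psi),np.sin(psi); g=R.from_matrix(np.array([[-s,c,0],[c,s,0],[0,0,-1]]))
    w=(r.inv()*g).as_rotvec()/n
    for i in range(n):
        print(np.round(np.r_[r.inv().apply((np.array(pos)-p)/n)*100,w],3).tolist()); r=r*R.from_rotvec(w)
def show():
    st=monitor.get_state(); y=R.from_quat(st["eef_rot"]).as_matrix()
    print(st["clock"],np.round(st["tool_pos"],4),"psi",round(np.arctan2(y[1,1],y[0,1]),4),"tilt",np.round(y[:2,2],4),"F",np.round(st["contact_force"],1),"M",np.round(st["moment"],2),"open",st["opening"],"q",np.round(st["q"],2))
E
python3 -c "
from plan import *
plan((.503,.2195,.16),1.736,12)"
```

```text
[-3.267, -2.008, 1.189, 0.0, 0.0, -0.044]
[-3.175, -2.15, 1.189, 0.0, 0.0, -0.044]
[-3.077, -2.288, 1.189, 0.0, 0.0, -0.044]
[-2.973, -2.421, 1.189, 0.0, 0.0, -0.044]
[-2.864, -2.55, 1.19, 0.0, 0.0, -0.044]
[-2.749, -2.673, 1.19, 0.0, 0.0, -0.044]
[-2.628, -2.792, 1.19, 0.0, 0.0, -0.044]
[-2.503, -2.905, 1.19, 0.0, 0.0, -0.044]
[-2.372, -3.012, 1.19, 0.0, 0.0, -0.044]
[-2.237, -3.114, 1.19, 0.0, 0.0, -0.044]
[-2.098, -3.21, 1.19, 0.0, 0.0, -0.044]
[-1.954, -3.299, 1.19, 0.0, 0.0, -0.044]
```

Emit:
carry_out(motion=[-3.27, -2.0, 1.2, 0, 0, -0.044, -3.18, -2.15, 1.2, 0, 0, -0.044, -3.08, -2.29, 1.2, 0, 0, -0.044, -2.97, -2.42, 1.2, 0, 0, -0.044, -2.86, -2.55, 1.2, 0, 0, -0.044, -2.75, -2.67, 1.2, 0, 0, -0.044, -2.63, -2.79, 1.2, 0, 0, -0.044, -2.5, -2.9, 1.2, 0, 0, -0.044], hand=7)

```text
clock: 2.5
tool_pos: [0.4104, 0.3403, 0.2065]
eef_rot: [0.005, 1.0, 0.0, 0.0]
contact_force: [0.3, 0.2, 0.5]
opening: 0.794
```

Emit:
carry_out(motion=[-2.37, -3.0, 1.2, 0, 0, -0.044, -2.24, -3.1, 1.2, 0, 0, -0.044, -2.1, -3.2, 1.2, 0, 0, -0.044, -1.95, -3.3, 1.2, 0, 0, -0.044, 0, 0, 0, 0, 0, 0])

```text
clock: 3.12
tool_pos: [0.5048, 0.2157, 0.1577]
eef_rot: [-0.079, 0.997, -0.002, -0.0]
contact_force: [-0.8, 0.6, -0.5]
opening: 0.796
```

```bash
python3 -c "
from plan import *
show();plan((.503,.2195,.091),1.736,4)"
```

```text
3.125 [0.5048 0.2157 0.1577] psi 1.7284 tilt [-0.0001 -0.0032] F [-0.8  0.6 -0.5] M [0.11 0.01 0.02] open 0.7959581201743553 q [-0.3   0.82 -0.32  1.91  0.52  0.5   0.74]
[0.029, 0.106, 1.667, -0.001, -0.0, -0.002]
[0.029, 0.104, 1.667, -0.001, -0.0, -0.002]
[0.029, 0.103, 1.667, -0.001, -0.0, -0.002]
[0.029, 0.102, 1.667, -0.001, -0.0, -0.002]
```

Emit:
carry_out(motion=[0.1, 0.2, 1.7, 0, 0, 0, 0, 0.2, 1.7, 0, 0, -0.008, 0, 0, 1.7, 0, 0, 0, 0, 0, 1.55, 0, 0, 0, 0, 0, 0, 0, 0, 0])

```text
clock: 3.75
tool_pos: [0.5005, 0.2234, 0.0909]
eef_rot: [-0.086, 0.996, -0.001, -0.001]
contact_force: [0.1, -0.3, 0.7]
opening: 0.794
```

Run:
```python
from plan import *
show()
s=snapshot("side"); save("c.png",s,(260,200,420,340),5)
```

```text
3.75 [0.5005 0.2234 0.0909] psi 1.7435 tilt [-0.0021 -0.0015] F [ 0.1 -0.3  0.7] M [-0.02  0.04 -0.05] open 0.793684892864942 q [-0.36  0.93 -0.24  1.92  0.58  0.35  0.68]
```

View pics/c.png

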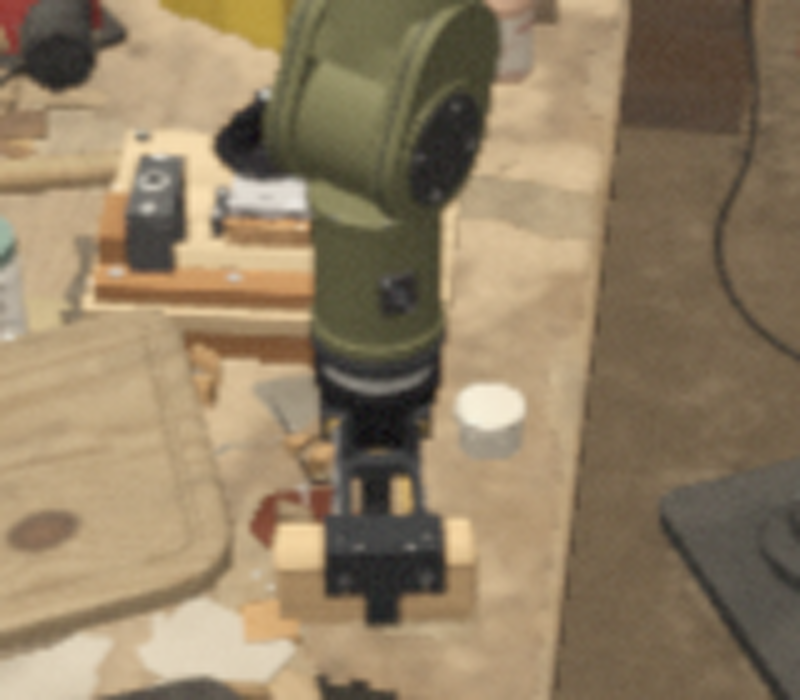

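Emit:
carry_out(motion=[0, 0, 0, 0, 0, 0, 0, 0, 0, 0, 0, 0, 0, 0, 0, 0, 0, 0, 0, 0, 0, 0, 0, 0, 0, 0, 0, 0, 0, 0], hand=3, grip_force=35)

```text
clock: 4.42
tool_pos: [0.5015, 0.223, 0.0926]
eef_rot: [-0.086, 0.996, -0.0, 0.0]
contact_force: [0.2, -2.1, 5.1]
opening: 0.43
```

Run:
```python
from plan import *
show()
```

```text
4.425 [0.5015 0.223  0.0926] psi 1.7424 tilt [ 0.0004 -0.0009] F [ 0.2 -2.1  5.1] M [-0.42  0.01  0.02] open 0.430189353378464 q [-0.36  0.93 -0.24  1.92  0.58  0.35  0.68]
```

Emit:
carry_out(motion=[0, 0, -3, 0, 0, 0, 0, 0, -3, 0, 0, 0, 0, 0, -3, 0, 0, 0, 0, 0, -2.8, 0, 0, 0, 0, 0, 0, 0, 0, 0])

```text
clock: 5.05
tool_pos: [0.502, 0.2245, 0.2116]
eef_rot: [-0.086, 0.996, 0.001, 0.002]
contact_force: [-0.2, -0.1, -1.8]
opening: 0.426
```

Run:
```python
from plan import *
show(); plan((.5897,-.0378,.21),1.631,7)
```

```text
5.05 [0.502  0.2245 0.2116] psi 1.7431 tilt [0.0032 0.0028] F [-0.2 -0.1 -1.8] M [0.07 0.01 0.02] open 0.42580960058675654 q [-0.27  0.74 -0.4   1.88  0.47  0.61  0.78]
[-0.592, -3.907, 0.016, 0.0, 0.0, 0.016]
[-0.655, -3.897, 0.017, 0.0, 0.0, 0.016]
[-0.717, -3.886, 0.018, 0.0, 0.0, 0.016]
[-0.779, -3.874, 0.019, 0.0, 0.0, 0.016]
[-0.841, -3.861, 0.02, 0.0, 0.0, 0.016]
[-0.903, -3.847, 0.021, 0.0, 0.0, 0.016]
[-0.964, -3.832, 0.022, 0.0, 0.0, 0.016]
```

Emit:
carry_out(motion=[-0.6, -3.9, 0, 0, 0, 0.016, -0.65, -3.9, 0, 0, 0, 0.016, -0.72, -3.9, 0, 0, 0, 0.016, -0.78, -3.87, 0, 0, 0, 0.016, -0.84, -3.86, 0, 0, 0, 0.016, -0.9, -3.85, 0, 0, 0, 0.016, -0.96, -3.8, 0, 0, 0, 0.016, 0, 0, 0, 0, 0, 0])

```text
clock: 6.05
tool_pos: [0.5888, -0.0432, 0.208]
eef_rot: [-0.027, 1.0, -0.001, -0.001]
contact_force: [0.5, 0.3, -1.8]
opening: 0.422
```

Emit:
carry_out(motion=[0, 0, 0, 0, 0, 0, 0, 0, 0, 0, 0, 0])

```text
clock: 6.3
tool_pos: [0.5884, -0.0367, 0.2097]
eef_rot: [-0.031, 1.0, 0.001, -0.001]
contact_force: [-1.3, 1.4, -1.7]
opening: 0.429
```

Run:
```python
from plan import *
show(); plan((.5897,-.0378,.15),1.631,3)
s=snapshot("top"); save("d.png",s,(290,180,410,280),6)
s=snapshot("side"); save("e.png",s,(260,190,380,290),6)
```

```text
6.3 [ 0.5884 -0.0367  0.2097] psi 1.6337 tilt [-0.0011  0.0012] F [-1.3  1.4 -1.7] M [ 0.03  0.02 -0.04] open 0.4289561872691363 q [ 0.23  0.79 -0.43  1.75  0.48  0.71  1.17]
[-0.042, -0.043, 1.989, 0.0, -0.0, 0.001]
[-0.041, -0.043, 1.989, 0.0, -0.0, 0.001]
[-0.041, -0.042, 1.989, 0.0, -0.0, 0.001]
```

View pics/e.png

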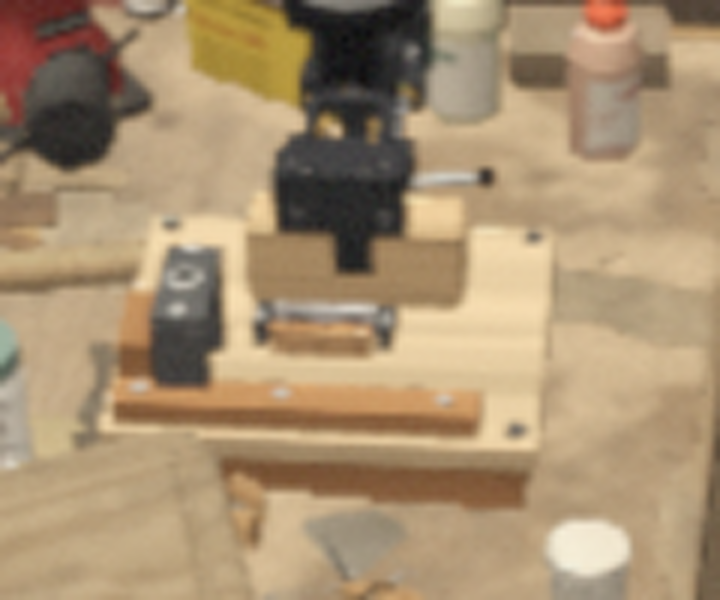

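Emit:
carry_out(motion=[0, 0, 2, 0, 0, 0, 0, 0, 2, 0, 0, 0, 0, 0, 1.4, 0, 0, 0, 0, 0, 0.7, 0, 0, 0, 0, 0, 0, 0, 0, 0])

```text
clock: 7.02
tool_pos: [0.5889, -0.0382, 0.149]
eef_rot: [-0.03, 1.0, 0.0, -0.0]
contact_force: [0.6, -0.2, -2.2]
opening: 0.429
```

Run:
```python
from plan import *
show()
```

```text
7.025 [ 0.5889 -0.0382  0.149 ] psi 1.6314 tilt [-0.0004  0.0001] F [ 0.6 -0.2 -2.2] M [ 0.05  0.05 -0.02] open 0.4286903380847046 q [ 0.2   0.88 -0.38  1.78  0.54  0.58  1.12]
```

Emit:
carry_out(motion=[0, 0, 0.2, 0, 0, 0, 0, 0, 0.2, 0, 0, 0, 0, 0, 0, 0, 0, 0])

```text
clock: 7.4
tool_pos: [0.589, -0.0385, 0.1453]
eef_rot: [-0.03, 1.0, 0.0, 0.0]
contact_force: [-0.0, -0.5, -0.5]
opening: 0.426
```

Run:
```python
from plan import *
show()
s=snapshot("top"); save("f.png",s,(290,180,410,280),6)
s=snapshot("side"); save("g.png",s,(260,190,380,290),6)
```

```text
7.4 [ 0.589  -0.0385  0.1453] psi 1.6309 tilt [0.0002 0.    ] F [-0.  -0.5 -0.5] M [ 0.02 -0.04  0.04] open 0.42566513410801826 q [ 0.2   0.88 -0.37  1.78  0.54  0.58  1.12]
```

Emit:
carry_out(motion=[0, 0, 0.1, 0, 0, 0, 0, 0, 0.1, 0, 0, 0, 0, 0, 0, 0, 0, 0])

```text
clock: 7.88
tool_pos: [0.5889, -0.0385, 0.1431]
eef_rot: [-0.03, 1.0, 0.0, -0.0]
contact_force: [-0.6, 0.7, -2.3]
opening: 0.433
```

View pics/g.png

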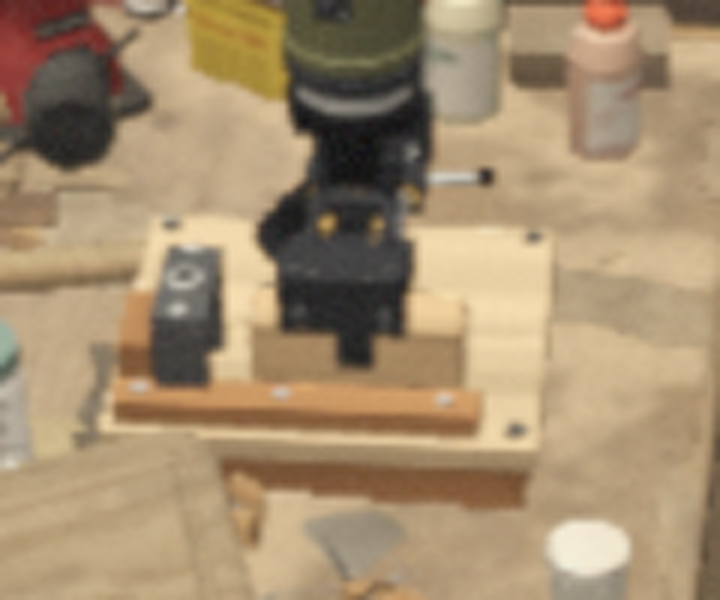

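Emit:
carry_out(motion=[0, 0, 0.1, 0, 0, 0, 0, 0, 0, 0, 0, 0])

```text
clock: 8.12
tool_pos: [0.589, -0.0384, 0.1426]
eef_rot: [-0.03, 1.0, -0.0, 0.0]
contact_force: [-1.4, -0.8, 3.8]
opening: 0.433
```

Emit:
carry_out(motion=[0, 0, 0.1, 0, 0, 0, 0, 0, 0, 0, 0, 0])

```text
clock: 8.38
tool_pos: [0.589, -0.0384, 0.1426]
eef_rot: [-0.03, 1.0, -0.0, 0.0]
contact_force: [-2.9, -0.1, 11.3]
opening: 0.429
```

Emit:
carry_out(motion=[-0.3, 0, -0.1, 0, 0, 0, -0.8, 0, 0, 0, 0, 0, -1.0, 0, 0, 0, 0, 0, -1.0, 0, 0, 0, 0, 0, -0.7, 0, 0, 0, 0, 0, -0.5, 0, 0, 0, 0, 0, -0.3, 0, 0, 0, 0, 0, 0, 0, 0, 0, 0, 0])

```text
clock: 9.38
tool_pos: [0.6345, -0.0358, 0.1426]
eef_rot: [-0.03, 1.0, -0.0, -0.001]
contact_force: [-4.2, -0.4, 6.0]
opening: 0.426
```

Run:
```python
from plan import *
show()
s=snapshot("top"); save("k.png",s,(290,180,410,280),6)
s=snapshot("side"); save("i.png",s,(260,190,380,290),6)
```

```text
9.375 [ 0.6345 -0.0358  0.1426] psi 1.6308 tilt [-0.0014 -0.0005] F [-4.2 -0.4  6. ] M [-0.08  0.74 -0.  ] open 0.42610886244692914 q [ 0.2   0.93 -0.39  1.64  0.52  0.68  1.17]
```

Emit:
carry_out(motion=[-0.15, 0, 0, 0, 0, 0, -0.15, 0, 0, 0, 0, 0, -0.15, 0, 0, 0, 0, 0, -0.1, 0, 0, 0, 0, 0])

```text
clock: 9.98
tool_pos: [0.6394, -0.0355, 0.1426]
eef_rot: [-0.03, 1.0, -0.0, -0.001]
contact_force: [-4.4, -0.8, 8.2]
opening: 0.426
```

Emit:
carry_out(motion=[-0.1, 0, 0, 0, 0, 0, -0.1, 0, 0, 0, 0, 0])

```text
clock: 10.22
tool_pos: [0.6414, -0.0354, 0.1426]
eef_rot: [-0.03, 1.0, -0.0, -0.001]
contact_force: [-5.3, -1.1, 7.3]
opening: 0.427
```

Emit:
carry_out(motion=[-0.1, 0, 0, 0, 0, 0, -0.05, 0, 0, 0, 0, 0])

```text
clock: 10.48
tool_pos: [0.6429, -0.0353, 0.1426]
eef_rot: [-0.03, 1.0, -0.0, -0.001]
contact_force: [-4.8, 0.3, 7.9]
opening: 0.427
```

Emit:
carry_out(motion=[-0.1, 0, 0, 0, 0, 0, 0, 0, 0, 0, 0, 0])

```text
clock: 10.72
tool_pos: [0.6434, -0.0352, 0.1426]
eef_rot: [-0.03, 1.0, -0.0, -0.002]
contact_force: [-6.2, 0.5, 9.1]
opening: 0.425
```

Emit:
carry_out(motion=[-0.1, 0, 0, 0, 0, 0, 0, 0, 0, 0, 0, 0])

```text
clock: 10.98
tool_pos: [0.6436, -0.0352, 0.1426]
eef_rot: [-0.03, 1.0, -0.001, -0.003]
contact_force: [-7.8, -1.4, 10.6]
opening: 0.427
```

Emit:
carry_out(motion=[-0.1, 0, 0, 0, 0, 0, 0, 0, 0, 0, 0, 0])

```text
clock: 11.22
tool_pos: [0.6437, -0.0352, 0.1426]
eef_rot: [-0.03, 1.0, -0.001, -0.004]
contact_force: [-11.5, -0.6, 12.4]
opening: 0.426
```

Emit:
carry_out(motion=[-0.1, 0, 0, 0, 0, 0, 0, 0, 0, 0, 0, 0])

```text
clock: 11.48
tool_pos: [0.6438, -0.0352, 0.1426]
eef_rot: [-0.03, 1.0, -0.001, -0.005]
contact_force: [-13.9, 0.1, 14.7]
opening: 0.426
```

Run:
```python
from plan import *
show()
s=snapshot("top"); save("l.png",s,(300,180,400,280),6)
S=snapshot("side"); save("m.png",S,(260,200,380,290),6)
```

```text
11.475 [ 0.6438 -0.0352  0.1426] psi 1.631 tilt [-0.0097 -0.002 ] F [-13.9   0.1  14.7] M [0.03 2.43 0.04] open 0.4257107614792788 q [ 0.19  0.95 -0.4   1.6   0.51  0.71  1.18]
```

View pics/m.png

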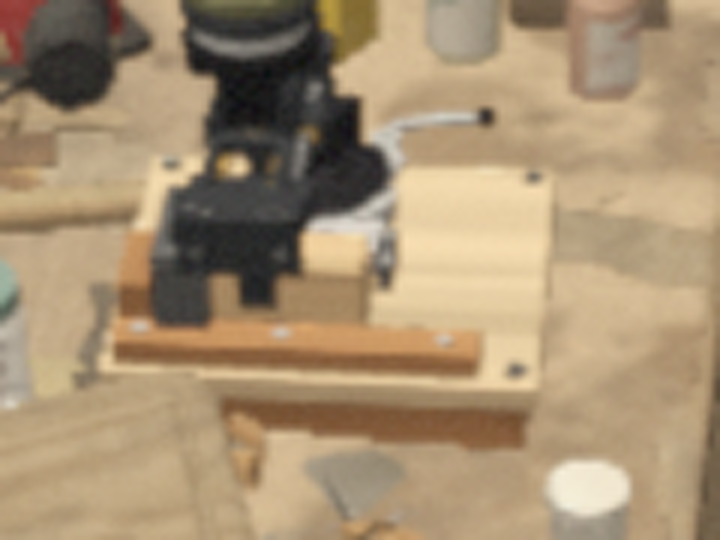

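Emit:
carry_out(motion=[0.3, 0.1, -0.05, 0, 0, 0, 0, 0.1, 0, 0, 0, 0, 0, 0.1, 0, 0, 0, 0, 0, 0, 0, 0, 0, 0])

```text
clock: 12.08
tool_pos: [0.6434, -0.0347, 0.1426]
eef_rot: [-0.029, 1.0, -0.002, -0.002]
contact_force: [-6.1, -5.4, 6.4]
opening: 0.428
```

Emit:
carry_out(motion=[0, 0.1, 0, 0, 0, 0, 0, 0, 0, 0, 0, 0])

```text
clock: 12.32
tool_pos: [0.6434, -0.0345, 0.1427]
eef_rot: [-0.029, 1.0, -0.003, -0.002]
contact_force: [-5.0, -5.2, 6.8]
opening: 0.426
```

Emit:
carry_out(motion=[0.1, 0.1, -0.1, 0, 0, 0, 0, 0.1, 0, 0, 0, 0, 0, 0.1, 0, 0, 0, 0, 0, 0, 0, 0, 0, 0])

```text
clock: 12.82
tool_pos: [0.643, -0.0296, 0.1431]
eef_rot: [-0.03, 1.0, -0.001, -0.001]
contact_force: [-1.9, -4.6, -1.8]
opening: 0.432
```

Run:
```python
from plan import *
show()
```

```text
12.825 [ 0.643  -0.0296  0.1431] psi 1.6307 tilt [-0.0016 -0.0023] F [-1.9 -4.6 -1.8] M [-0.92  0.43  0.12] open 0.4321772115780056 q [ 0.18  0.94 -0.4   1.61  0.51  0.7   1.17]
```

Emit:
carry_out(motion=[-0.1, -0.1, 0.05, 0, 0, 0, -0.1, 0, 0, 0, 0, 0, 0, 0, 0, 0, 0, 0])

```text
clock: 13.2
tool_pos: [0.6432, -0.0296, 0.1426]
eef_rot: [-0.03, 1.0, -0.001, -0.003]
contact_force: [-8.1, -3.1, 3.6]
opening: 0.431
```

Emit:
carry_out(motion=[0, 0, 0, 0, 0, 0, 0, 0, 0, 0, 0, 0, 0, 0, 0, 0, 0, 0, 0, 0, 0, 0, 0, 0], hand=5.5)

```text
clock: 13.7
tool_pos: [0.6458, -0.0287, 0.1433]
eef_rot: [-0.03, 1.0, 0.0, 0.0]
contact_force: [0.2, 0.5, -0.3]
opening: 0.624
```

Emit:
carry_out(motion=[0, 0, -0.5, 0, 0, 0, 0, 0, -1.5, 0, 0, 0, 0, 0, -3, 0, 0, 0, 0, 0, -3, 0, 0, 0, 0, 0, 0, 0, 0, 0])

```text
clock: 14.32
tool_pos: [0.6472, -0.0287, 0.2267]
eef_rot: [-0.03, 1.0, 0.0, 0.003]
contact_force: [0.4, -0.7, -0.5]
opening: 0.622
```

Run:
```python
from plan import *
show()
c,s=np.cos(.06),np.sin(.06)
print("knob est",.612+.012*c+.068*s,-.0755+.012*s-.068*c)
plan((.6280,-.1427,.225),-.58,13)
```

```text
14.325 [ 0.6472 -0.0287  0.2267] psi 1.6307 tilt [0.0065 0.0007] F [ 0.4 -0.7 -0.5] M [ 0.03 -0.01 -0.02] open 0.6221622098536926 q [ 0.21  0.84 -0.45  1.56  0.45  0.85  1.22]
knob est 0.6280559589198247 -0.14265806863784056
[0.2, -0.867, 0.012, 0.001, 0.0, 0.17]
[0.05, -0.888, 0.012, 0.001, 0.0, 0.17]
[-0.101, -0.884, 0.013, 0.001, 0.0, 0.17]
[-0.249, -0.854, 0.013, 0.001, 0.0, 0.17]
[-0.39, -0.799, 0.014, 0.001, 0.0, 0.17]
[-0.519, -0.722, 0.014, 0.001, 0.0, 0.17]
[-0.634, -0.624, 0.014, 0.001, 0.0, 0.17]
[-0.73, -0.507, 0.014, 0.001, 0.0, 0.17]
[-0.806, -0.376, 0.014, 0.001, 0.0, 0.17]
[-0.858, -0.235, 0.014, 0.001, 0.0, 0.17]
[-0.885, -0.086, 0.014, 0.001, 0.0, 0.17]
[-0.887, 0.065, 0.014, 0.001, 0.0, 0.17]
[-0.863, 0.214, 0.014, 0.001, 0.0, 0.17]
```

Emit:
carry_out(motion=[0.2, -0.87, 0, 0, 0, 0.17, 0.05, -0.89, 0, 0, 0, 0.17, -0.1, -0.88, 0, 0, 0, 0.17, -0.25, -0.85, 0, 0, 0, 0.17, -0.39, -0.8, 0, 0, 0, 0.17, -0.52, -0.72, 0, 0, 0, 0.17, -0.63, -0.62, 0, 0, 0, 0.17, -0.73, -0.5, 0, 0, 0, 0.17])

```text
clock: 15.32
tool_pos: [0.6333, -0.0993, 0.2226]
eef_rot: [0.607, 0.794, -0.0, -0.001]
contact_force: [0.3, 0.9, -0.7]
opening: 0.626
```

Emit:
carry_out(motion=[-0.8, -0.38, 0, 0, 0, 0.17, -0.86, -0.24, 0, 0, 0, 0.17, -0.88, -0.09, 0, 0, 0, 0.17, -0.89, 0.06, 0, 0, 0, 0.17, -0.86, 0.2, 0, 0, 0, 0.17, 0, 0, 0, 0, 0, 0, 0, 0, 0, 0, 0, 0])

```text
clock: 16.2
tool_pos: [0.6261, -0.1421, 0.2228]
eef_rot: [0.879, 0.477, -0.0, -0.0]
contact_force: [-0.3, 0.5, -0.6]
opening: 0.628
```

Run:
```python
from plan import *
show()
plan((.6275,-.142,.160),-.58,4)
s=snapshot("top"); C=cloud(s)
S=snapshot("side"); C=cloud(S)
im=cv2.hconcat([cv2.resize(x["frame"][y0:y0+100,x0:x0+100,::-1],(500,500),interpolation=cv2.INTER_CUBIC) if 0 else cv2.resize(x["frame"][y0:y0+100,x0:x0+80,::-1],(400,500),interpolation=cv2.INTER_CUBIC) for x,x0,y0 in((s,320,175),(S,275,190))])
cv2.imwrite("pics/n.png",im)
```

```text
16.2 [ 0.6261 -0.1421  0.2228] psi -0.5756 tilt [-0.0006  0.0007] F [-0.3  0.5 -0.6] M [-0.09  0.09  0.01] open 0.6277173962389399 q [ 0.07  0.81  0.14  1.59 -0.15  0.75 -0.29]
[0.022, 0.03, 1.571, -0.0, -0.0, 0.001]
[0.022, 0.029, 1.571, -0.0, -0.0, 0.001]
[0.022, 0.029, 1.571, -0.0, -0.0, 0.001]
[0.022, 0.029, 1.571, -0.0, -0.0, 0.001]
```

View pics/n.png

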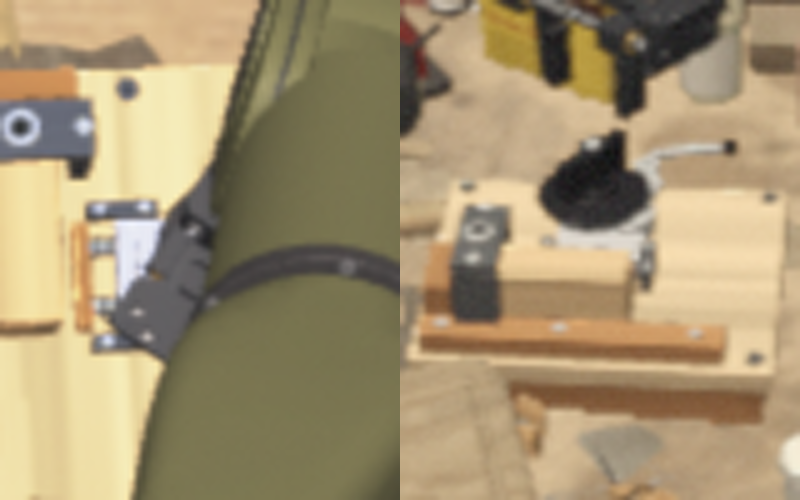

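Emit:
carry_out(motion=[0, 0, 2, 0, 0, 0, 0, 0, 2, 0, 0, 0, 0, 0, 1.4, 0, 0, 0, 0, 0, 0.8, 0, 0, 0, 0, 0, 0, 0, 0, 0])

```text
clock: 16.92
tool_pos: [0.626, -0.1427, 0.1608]
eef_rot: [0.879, 0.476, -0.0, -0.0]
contact_force: [0.0, -0.2, 0.3]
opening: 0.627
```

Emit:
carry_out(motion=[0, 0, 0, 0, 0, 0, 0, 0, 0, 0, 0, 0, 0, 0, 0, 0, 0, 0, 0, 0, 0, 0, 0, 0, 0, 0, 0, 0, 0, 0], hand=1, grip_force=25)

```text
clock: 17.55
tool_pos: [0.6272, -0.1435, 0.1614]
eef_rot: [0.879, 0.476, 0.001, 0.001]
contact_force: [3.2, -1.3, -1.5]
opening: 0.156
```

```bash
cat > look.py <<'E'
from plan import *
import sys
show()
S=snapshot("side"); C=cloud(S)
f=S["frame"].astype(int)
# dark button blob near the pawl tail
x0,x1,y0,y1=328,352,208,232
g=f[y0:y1,x0:x1].sum(2); 
m=(g<210).astype(np.uint8); n,l,st,ce=cv2.connectedComponentsWithStats(m)
for i in range(1,n):
    if st[i,4]>=3: print("dark",st[i,4],ce[i].round(1)+[x0,y0])
save(sys.argv[1],S,(290,190,360,250),8)
E
python3 look.py p.png
```

```text
17.55 [ 0.6272 -0.1435  0.1614] psi -0.5787 tilt [ 0.0026 -0.0012] F [ 3.2 -1.3 -1.5] M [-0.36 -0.44  0.21] open 0.15564708586013523 q [ 0.09  0.9   0.13  1.63 -0.17  0.63 -0.28]
dark 75 [332.1 211.9]
```

View pics/p.png

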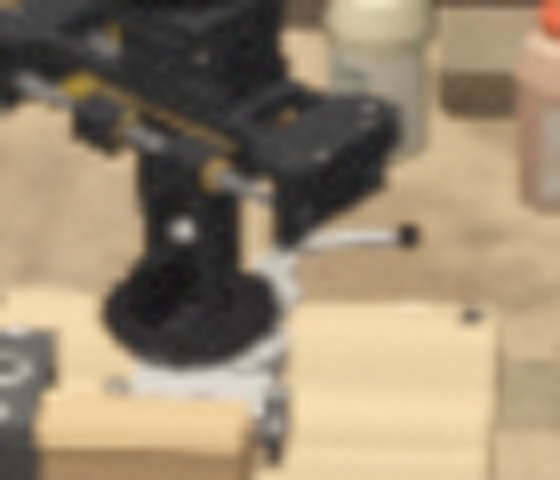

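Emit:
carry_out(motion=[0, 0, 0, 0, 0, 0.1, 0, 0, 0, 0, 0, 0.1, 0, 0, 0, 0, 0, 0.1, 0, 0, 0, 0, 0, 0.1, 0, 0, 0, 0, 0, 0.05, 0, 0, 0, 0, 0, 0])

```text
clock: 18.35
tool_pos: [0.6266, -0.1429, 0.1615]
eef_rot: [0.963, 0.268, 0.0, 0.0]
contact_force: [1.9, -1.0, 0.4]
opening: 0.158
```

```bash
cat > look.py <<'E'
from plan import *
import sys
for i in range(2):
    show(); S=snapshot("side")
g=S["frame"][205:235,325:355].astype(np.float32).sum(2)
sub=g[6:24,11:27]; v,u=np.mgrid[211:229,336:352]; w=np.clip(330-sub,0,None)
# darkest blob right of the bright rod
m=w>0; print("button",(u*w).sum()/max(w.sum(),1),(v*w).sum()/max(w.sum(),1),m.sum())
save(sys.argv[1],S,(290,190,360,250),8)
E
python3 look.py q.png
```

```text
18.35 [ 0.6266 -0.1429  0.1615] psi -1.0278 tilt [ 0.0011 -0.0005] F [ 1.9 -1.   0.4] M [-0.28 -0.39  0.26] open 0.15755934582362036 q [ 0.02  0.91  0.25  1.63 -0.32  0.64 -0.59]
18.4 [ 0.6267 -0.1429  0.1615] psi -1.0276 tilt [ 0.0012 -0.0003] F [ 2.3 -2.5  0.9] M [-0.31 -0.4   0.26] open 0.16294268083816138 q [ 0.02  0.91  0.24  1.63 -0.32  0.64 -0.59]
button 340.51234567901236 218.89043209876544 6
```

View pics/q.png

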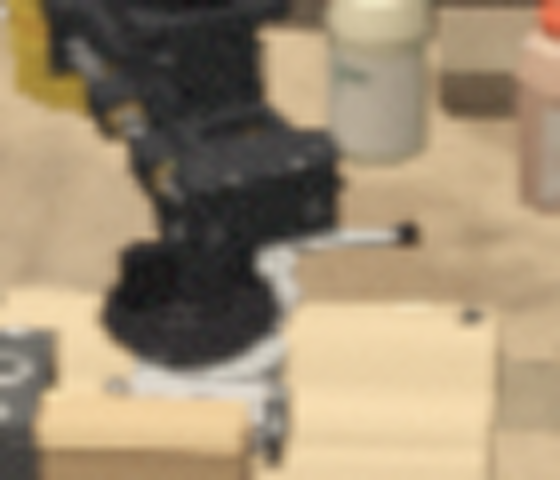

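Emit:
carry_out(motion=[0, 0, 0, 0, 0, 0.05, 0, 0, 0, 0, 0, 0])

```text
clock: 18.7
tool_pos: [0.6266, -0.1429, 0.1615]
eef_rot: [0.97, 0.243, 0.0, 0.0]
contact_force: [2.4, -1.8, 1.9]
opening: 0.158
```

```bash
sed -i 's/range(2)/range(1)/' look.py; python3 look.py r1.png
python3 - <<'E'
from plan import *
S=snapshot("side");print(proj(S,[(.541,-.23,.078),(.541-.0007,-.219,.078)]))
E
```

```text
18.7 [ 0.6266 -0.1429  0.1615] psi -1.0793 tilt [ 0.0011 -0.0003] F [ 2.4 -1.8  1.9] M [-0.32 -0.52  0.4 ] open 0.15849208815285803 q [ 0.02  0.91  0.26  1.63 -0.34  0.65 -0.63]
button 340.5171875 218.875 6
[[340.93390804 217.36920334]
 [340.74040284 219.03269527]]
```

Emit:
carry_out(motion=[0, 0, 0, 0, 0, 0.05, 0, 0, 0, 0, 0, 0])

```text
clock: 19.05
tool_pos: [0.6265, -0.1428, 0.1614]
eef_rot: [0.976, 0.219, 0.0, 0.0]
contact_force: [2.8, -1.3, 2.5]
opening: 0.157
```

```bash
python3 look.py r2.png
```

```text
19.05 [ 0.6265 -0.1428  0.1614] psi -1.1296 tilt [ 0.0009 -0.0002] F [ 2.8 -1.3  2.5] M [-0.25 -0.57  0.43] open 0.15721164604139784 q [ 0.01  0.91  0.27  1.63 -0.36  0.65 -0.66]
button 340.49631811487484 218.84683357879234 6
```

Emit:
carry_out(motion=[0, 0, 0, 0, 0, 0.05, 0, 0, 0, 0, 0, 0])

```text
clock: 19.35
tool_pos: [0.6265, -0.1427, 0.1614]
eef_rot: [0.981, 0.194, 0.0, 0.0]
contact_force: [4.1, -0.5, 4.3]
opening: 0.161
```

```bash
python3 look.py r3.png
```

```text
19.35 [ 0.6265 -0.1427  0.1614] psi -1.1797 tilt [ 0.0007 -0.0001] F [ 4.1 -0.5  4.3] M [-0.2  -0.65  0.44] open 0.16114850390594254 q [ 0.    0.91  0.29  1.63 -0.38  0.65 -0.7 ]
button 340.49704142011836 218.84319526627218 7
```

Emit:
carry_out(motion=[0, 0, 0, 0, 0, 0.05, 0, 0, 0, 0, 0, 0])

```text
clock: 19.65
tool_pos: [0.6265, -0.1427, 0.1614]
eef_rot: [0.985, 0.17, 0.0, 0.0]
contact_force: [2.9, -0.5, 5.0]
opening: 0.16
```

```bash
python3 look.py r4.png
```

```text
19.65 [ 0.6265 -0.1427  0.1614] psi -1.2297 tilt [ 0.0006 -0.    ] F [ 2.9 -0.5  5. ] M [-0.08 -0.67  0.46] open 0.1598355562050494 q [-0.01  0.91  0.3   1.63 -0.39  0.65 -0.73]
button 340.48676470588236 218.83382352941177 7
```

Emit:
carry_out(motion=[0, 0, 0, 0, 0, 0.05, 0, 0, 0, 0, 0, 0])

```text
clock: 19.95
tool_pos: [0.6264, -0.1426, 0.1614]
eef_rot: [0.99, 0.145, 0.0, -0.0]
contact_force: [3.6, 0.0, 5.9]
opening: 0.161
```

```bash
python3 look.py r5.png
```

```text
19.95 [ 0.6264 -0.1426  0.1614] psi -1.2808 tilt [0.0006 0.0002] F [3.6 0.  5.9] M [-0.11 -0.68  0.49] open 0.1610569907237452 q [-0.01  0.92  0.31  1.63 -0.41  0.66 -0.77]
button 340.49295774647885 218.81830985915494 7
```

Emit:
carry_out(motion=[0, 0, 0, 0, 0, 0.05, 0, 0, 0, 0, 0, 0])

```text
clock: 20.25
tool_pos: [0.6264, -0.1425, 0.1614]
eef_rot: [0.993, 0.12, 0.0, -0.0]
contact_force: [4.3, -0.3, 6.0]
opening: 0.155
```

```bash
python3 look.py r6.png
```

```text
20.25 [ 0.6264 -0.1425  0.1614] psi -1.3307 tilt [0.0004 0.0003] F [ 4.3 -0.3  6. ] M [-0.1  -0.67  0.54] open 0.15504382430698577 q [-0.02  0.92  0.33  1.63 -0.43  0.66 -0.8 ]
button 340.47082767978293 218.81411126187245 7
```

View pics/r6.png

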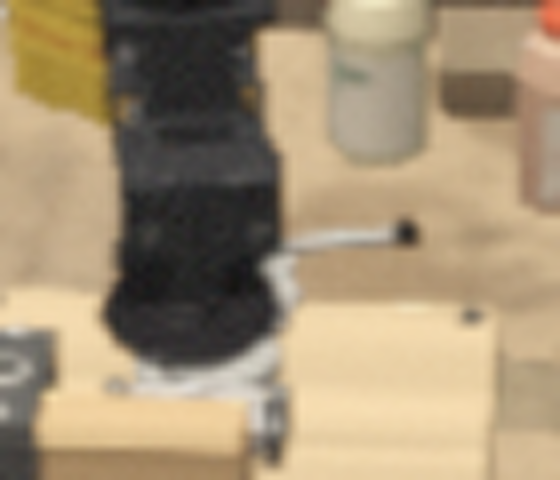

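Button still at crop (405,233): it hasn't dropped, and the gripper turns the wing cleanly. I'll go on.

Emit:
carry_out(motion=[0, 0, 0, 0, 0, 0.05, 0, 0, 0, 0, 0, 0])

```text
clock: 20.55
tool_pos: [0.6264, -0.1424, 0.1614]
eef_rot: [0.995, 0.095, 0.0, -0.0]
contact_force: [3.4, 0.2, 5.8]
opening: 0.159
```

```bash
python3 look.py r7.png
```

```text
20.55 [ 0.6264 -0.1424  0.1614] psi -1.3806 tilt [0.0004 0.0005] F [3.4 0.2 5.8] M [-0.05 -0.62  0.54] open 0.1591907043809226 q [-0.03  0.92  0.34  1.63 -0.44  0.66 -0.84]
button 340.47050938337804 218.8176943699732 7
```

Emit:
carry_out(motion=[0, 0, 0, 0, 0, 0.05, 0, 0, 0, 0, 0, 0])

```text
clock: 20.85
tool_pos: [0.6263, -0.1424, 0.1614]
eef_rot: [0.998, 0.07, 0.0, -0.0]
contact_force: [4.0, -0.8, 5.2]
opening: 0.16
```

```bash
python3 look.py r8.png
```

```text
20.85 [ 0.6263 -0.1424  0.1614] psi -1.4306 tilt [0.0003 0.0006] F [ 4.  -0.8  5.2] M [-0.01 -0.59  0.5 ] open 0.159894703272625 q [-0.03  0.92  0.35  1.63 -0.46  0.67 -0.87]
button 340.4781420765027 218.83879781420765 8
```

Emit:
carry_out(motion=[0, 0, 0, 0, 0, 0.04, 0, 0, 0, 0, 0, 0])

```text
clock: 21.15
tool_pos: [0.6263, -0.1423, 0.1614]
eef_rot: [0.999, 0.05, 0.0, -0.0]
contact_force: [3.1, 0.3, 7.0]
opening: 0.159
```

```bash
python3 look.py r9.png
```

```text
21.15 [ 0.6263 -0.1423  0.1614] psi -1.4705 tilt [0.0002 0.0007] F [3.1 0.3 7. ] M [ 0.05 -0.57  0.47] open 0.15949804458384406 q [-0.04  0.93  0.36  1.63 -0.47  0.67 -0.9 ]
button 340.4715672676838 218.83079056865463 8
```

Emit:
carry_out(motion=[0, 0, 0, 0, 0, 0.04, 0, 0, 0, 0, 0, 0])

```text
clock: 21.45
tool_pos: [0.6263, -0.1422, 0.1614]
eef_rot: [1.0, 0.03, 0.0, -0.0]
contact_force: [3.6, 1.0, 7.4]
opening: 0.162
```

```bash
python3 look.py r10.png
```

```text
21.45 [ 0.6263 -0.1422  0.1614] psi -1.5105 tilt [0.0001 0.0009] F [3.6 1.  7.4] M [ 0.04 -0.55  0.5 ] open 0.16160334454475797 q [-0.04  0.93  0.37  1.63 -0.49  0.67 -0.93]
button 340.48 218.80714285714285 7
```

Emit:
carry_out(motion=[0, 0, 0, 0, 0, 0.05, 0, 0, 0, 0, 0, 0])

```text
clock: 21.75
tool_pos: [0.6262, -0.1421, 0.1614]
eef_rot: [1.0, 0.005, -0.0, -0.001]
contact_force: [2.7, 1.4, 7.1]
opening: 0.158
```

```bash
python3 look.py r11.png
```

```text
21.75 [ 0.6262 -0.1421  0.1614] psi -1.5608 tilt [-0.      0.0011] F [2.7 1.4 7.1] M [ 0.13 -0.54  0.46] open 0.15786907958274587 q [-0.05  0.93  0.39  1.63 -0.5   0.68 -0.97]
button 340.5144230769231 219.02884615384616 6
```

Emit:
carry_out(motion=[0, 0, 0, 0, 0, 0.05, 0, 0, 0, 0, 0, 0])

```text
clock: 22.05
tool_pos: [0.6262, -0.142, 0.1614]
eef_rot: [1.0, -0.02, -0.0, -0.001]
contact_force: [2.7, 0.6, 6.0]
opening: 0.157
```

```bash
python3 look.py r12.png
```

```text
22.05 [ 0.6262 -0.142   0.1614] psi -1.6111 tilt [-0.      0.0014] F [2.7 0.6 6. ] M [ 0.18 -0.56  0.39] open 0.1570523046034716 q [-0.06  0.93  0.4   1.63 -0.52  0.68 -1.  ]
button 341.4680050188206 220.3212045169385 9
```

Emit:
carry_out(motion=[0, 0, 0, 0, 0, 0.04, 0, 0, 0, 0, 0, 0])

```text
clock: 22.35
tool_pos: [0.6262, -0.142, 0.1614]
eef_rot: [0.999, -0.04, -0.0, -0.001]
contact_force: [3.1, 1.1, 5.8]
opening: 0.158
```

```bash
python3 look.py r13.png
```

```text
22.35 [ 0.6262 -0.142   0.1614] psi -1.6506 tilt [-0.0001  0.0014] F [3.1 1.1 5.8] M [ 0.24 -0.5   0.49] open 0.15790529498142955 q [-0.06  0.93  0.41  1.64 -0.53  0.69 -1.03]
button 341.4645390070922 220.4078014184397 9
```

Emit:
carry_out(motion=[0, 0, 0, 0, 0, -0.02, 0, 0, 0, 0, 0, 0])

```text
clock: 22.65
tool_pos: [0.6262, -0.142, 0.1614]
eef_rot: [1.0, -0.03, 0.0, -0.001]
contact_force: [3.8, 1.2, 6.6]
opening: 0.162
```

```bash
python3 look.py r14.png; python3 look.py r15.png
```

```text
22.65 [ 0.6262 -0.142   0.1614] psi -1.6309 tilt [0.0001 0.0017] F [3.8 1.2 6.6] M [ 0.22 -0.55  0.36] open 0.1624731507180909 q [-0.06  0.93  0.4   1.64 -0.53  0.68 -1.02]
button 341.43561973525874 220.39109506618533 9
22.7 [ 0.6262 -0.142   0.1614] psi -1.631 tilt [0.0001 0.0017] F [4.5 1.3 6.2] M [ 0.18 -0.53  0.3 ] open 0.15579636603457875 q [-0.06  0.93  0.4   1.64 -0.53  0.68 -1.02]
button 341.4647201946472 220.38199513381994 9
```

Emit:
carry_out(motion=[0, 0, 0, 0, 0, 0, 0, 0, 0, 0, 0, 0, 0, 0, 0, 0, 0, 0, 0, 0, 0, 0, 0, 0], hand=5.5)

```text
clock: 23.25
tool_pos: [0.6257, -0.1428, 0.1608]
eef_rot: [1.0, -0.029, -0.001, -0.0]
contact_force: [-0.6, -0.5, 1.0]
opening: 0.586
```

```bash
python3 look.py s1.png
```

```text
23.25 [ 0.6257 -0.1428  0.1608] psi -1.6296 tilt [-0.0013  0.0004] F [-0.6 -0.5  1. ] M [-0.04  0.17 -0.01] open 0.5862623512692646 q [-0.06  0.93  0.4   1.64 -0.52  0.68 -1.02]
button 341.4570765661253 220.3863109048724 9
```

Emit:
carry_out(motion=[0, 0, -0.5, 0, 0, 0, 0, 0, -1.5, 0, 0, 0, 0, 0, -3, 0, 0, 0, 0, 0, -3, 0, 0, 0, 0, 0, -4, 0, 0, 0, 0, 0, -4, 0, 0, 0, 0, 0, 0, 0, 0, 0])

```text
clock: 24.18
tool_pos: [0.6276, -0.144, 0.3259]
eef_rot: [1.0, -0.029, 0.004, 0.001]
contact_force: [0.6, 0.7, 0.2]
opening: 0.621
```

```bash
python3 look.py s2.png; python3 -c "
from plan import *
plan((.45,.25,.34),-1.6,8)"
```

```text
24.175 [ 0.6276 -0.144   0.3259] psi -1.6293 tilt [ 0.0081 -0.0023] F [0.6 0.7 0.2] M [-0.03  0.18 -0.05] open 0.6209619561561837 q [-0.12  0.74  0.53  1.51 -0.42  1.   -1.11]
button 341.4566744730679 220.38992974238874 9
[-2.491, -4.778, -0.218, 0.0, -0.001, -0.004]
[-2.473, -4.787, -0.216, 0.0, -0.001, -0.004]
[-2.456, -4.796, -0.215, 0.0, -0.001, -0.004]
[-2.438, -4.805, -0.213, 0.0, -0.001, -0.004]
[-2.421, -4.814, -0.211, 0.0, -0.001, -0.004]
[-2.404, -4.823, -0.21, 0.0, -0.001, -0.004]
[-2.386, -4.831, -0.208, 0.0, -0.001, -0.004]
[-2.369, -4.84, -0.207, 0.0, -0.001, -0.004]
```

Emit:
carry_out(motion=[-2.5, -4.8, 0, 0, 0, 0, -2.5, -4.8, 0, 0, 0, 0, -2.5, -4.8, 0, 0, 0, 0, -2.5, -4.8, 0, 0, 0, 0, -2.4, -4.8, 0, 0, 0, 0, -2.4, -4.8, 0, 0, 0, 0, -2.4, -4.8, 0, 0, 0, 0, 0, 0, 0, 0, 0, 0])

```text
clock: 25.22
tool_pos: [0.4711, 0.2076, 0.3198]
eef_rot: [1.0, -0.024, -0.002, -0.001]
contact_force: [0.3, 0.2, -0.9]
opening: 0.62
```

```bash
python3 look.py s3.png
python3 - <<'E'
from fit import *
s=snapshot("top"); S=snapshot("side")
J=(.612,-.0755,.06)
def boxj(x,y):
    return x
for n,p in(("top",s),("side",S)):
    P=pts(p,.5,.7,-.1,.02); x,y=loc(P,J); k=(P[:,2]>.092)&(P[:,2]<.107)&(x<.055)&(y>.015)&(y<.07)
    print(n,k.sum(),"z",np.median(P[k,2]),"x min",np.percentile(x[k],[1,3,50]),"y",np.percentile(y[k],[2,50,98]))
im=cv2.resize(s["frame"][:,:,::-1],None,fx=5,fy=5,interpolation=cv2.INTER_CUBIC)
c,si=np.cos(J[2]),np.sin(J[2])
for r in[(-.025,.095,.024,.062,.1)]:
    w=[(J[0]+x*c-y*si,J[1]+x*si+y*c,r[4]) for x,y in((r[0],r[2]),(r[1],r[2]),(r[1],r[3]),(r[0],r[3]))]
    cv2.polylines(im,[np.int32(proj(s,w)*5+2)],True,(0,0,255),1)
a=im[900:1400,1500:2000]
b=cv2.resize(S["frame"][200:300,270:330,::-1],(300,500),interpolation=cv2.INTER_CUBIC)
cv2.imwrite("pics/t.png",cv2.hconcat([a,b]))
E
```

```text
25.225 [0.4711 0.2076 0.3198] psi -1.6194 tilt [-0.0044  0.0012] F [ 0.3  0.2 -0.9] M [-0.04  0.18 -0.04] open 0.6199455785903777 q [-0.86  0.59  0.59  1.9  -0.45  0.8  -1.64]
button 344.2507988512721 219.47757149213282 269
top 443 z 0.10018456512020048 x min [-0.0252622  -0.0233725   0.01391809] y [0.0255949  0.0441721  0.06231089]
side 214 z 0.10101191790403202 x min [-0.02687783 -0.02508359  0.01487769] y [0.02644254 0.05164378 0.06844255]
```

View pics/t.png

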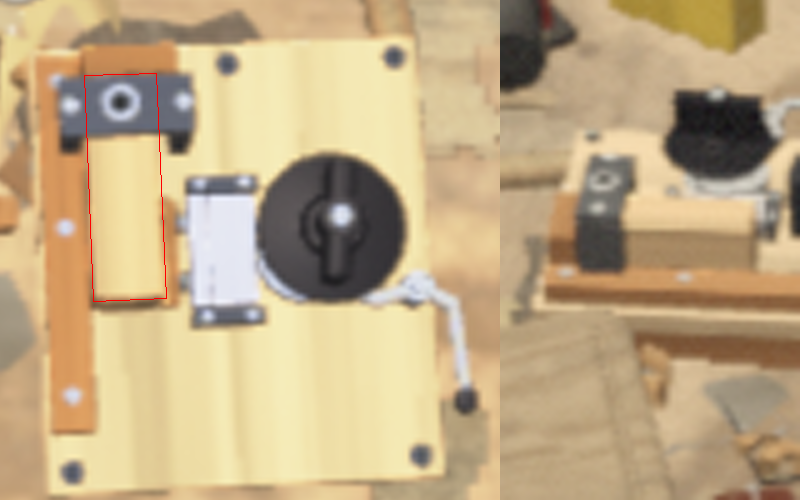

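```bash
python3 -c "
from plan import *
print(workorder.finish_job())"
```

```text
the job is handed in; nothing more can be done
None
```

The latch block is home in the jig, the cam is turned into its notch with the jaw on the block, and the job was handed in at about 25 s of the 61 s allowed. The hand-in gave no verdict.

**Block:** I slid it gently under the bridge until it stopped moving against the end stop, with a push of about 14 N, then moved it over to the fence. In the final top view its outline matched the home position to about 2 mm. It lay flat (top at about 100 mm) and along the fence, with the jaw pad against it.

**Cam:** I turned the knob about 1.07 rad clockwise in small steps. The pawl button dropped about 1.6 px in the side view, close to the expected 11 mm. I eased back 0.02 rad and the button stayed at the bottom, and it was still there after I released the knob and lifted clear.

**Checks that disagreed or failed:**
- **Knob torque:** it read up to about 0.54 N m while turning and 0.3 to 0.5 N m in the notch, against the 0.35 and 0.15 N m given. I relied on the button position, since the sensor may carry an offset.
- **Last button reading from the side:** it was spoilt because the arm was in that view. The final top view showed the button about 9 mm from where it started.
- **Jaw force:** it could not be measured directly.
- **Other things on the bench:** I kept the arm clear of them, but took no final measurement of their positions.

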